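Click the seal-driver bar into its ball-detent clips

TASK

Pick up the loose bar with the yellow ends and put it back in the empty yellow holder: lay its rod across the two clips and press it down past the sprung balls until both ends click fully home, then let go. Press it in with the gripper rather than dropping it, and leave the blue bar clipped in its blue holder.

Things in the scene. Friction and masses are not known exactly. Their poses are not given: they have to be found in the camera images.
- yellow_bar_center (a point): Centre of the loose yellow-ended bar, 172 mm long, about 0.3 kg: aluminium rod 24 mm in diameter; black rubber grip, 30 x 30 mm square, 64 mm long, in its middle; a yellow hexagon 46 mm across flats, 12 mm thick, at each end. y runs along the bar, z up. It starts lying on the bench, centre 23 mm up, two faces of the grip upright. Either way round fits.
- yellow_bar_end_a (a point): Centre of the bar's end face at its +y end, 86 mm from its centre. The rod is bare from 32 to 74 mm either side of the centre.
- yellow_bar_end_b (a point): Centre of the bar's other end face (-y).
- yellow_holder_seat (a point): Where the bar's centre lies when fully home in the yellow holder, 50 mm above the bench; y along the seated bar, x across, z up. Fixed holder: dark base plate 80 (x) x 150 (y) x 12 mm high, two yellow posts with middles 58 mm either side along y, each 16 mm thick (y), 60 wide (x), 89 high. The 100 mm between the posts is free for the gripper. 8 mm of endwise play either way.
- yellow_holder_clip_a (a point): Midway between the two sprung balls of the post at +y, 60 mm above the bench. The post has an upright slot along y, 26 mm wide (x), floor 38 mm above the bench, open at the top; its lips flare from 26 mm at 74 mm up to 42 mm at 89 mm up. Opposed 12 mm steel balls stick out 4 mm from its two walls.
- yellow_holder_clip_b (a point): The same for the post at -y. A bar merely laid in rests on the balls with its centre 70 mm above the bench. A push of about 8 to 14 N in all takes it past both pairs; it then drops to the slot floor (centre 50 mm up) and the balls keep it there.
- blue_bar_center (a point): Centre of the blue-ended bar, same shape as the yellow one, already clipped home in the blue holder; leave it there.
- blue_holder_seat (a point): Where the blue bar's centre lies when home in the blue holder, which is built like the yellow one. Either holder may be on the left or the right.

How it is judged:
By the outcome, as a careful person would: the job done as asked, in the order asked, and still so for the second after the job is handed in, with the robot touching nothing.
It also fails if it takes over 35 s, if anything falls off the work surface, if the arm or the gripper's body presses on something with over 40 N, if the wrist force passes 120 N, or if a joint passes its speed limit or range.

ROBOT

A 6-joint arm with a two-finger parallel gripper is mounted at the origin on the work surface. World frame = base frame: x ahead of the robot, y to its left, z up, the work surface at z = 0. Lengths are in mm, angles in rad, forces in N, time in s.
With the tool pointing down it reaches from about 300 to 775 mm from the base axis. Payload 14.6 kg.
Tool frame: the origin (TCP) lies on the centre line of the jaws, within the pads' length; the fingertips stand 11 mm ahead of it and the grasp point (between the pads) lies 8 mm behind it; x points along the fingers, y is the direction in which the jaws open and shut, and the axes are right-handed (so a half turn about x gives the same grasp; the last joint's range is limited). The gripper opens to 94 mm and grips with 3 to 60 N. Pads are 16 mm wide; open, the fingers measure 119 mm over their backs; the gripper's body (75 mm by 177 mm) begins 78 mm behind the grasp point.
Start: joints at [-1.264, 0.3, 1.521, -0, 1.321, -0.067], TCP at [200.828, -512.013, 216.446] pointing down, gripper open.
Joint ranges: [-3.03, 3.03], [-0.79, 2.21], [0.23, 2.52], [-1.04, 4.18], [0, 3.07], [-2.55, 2.55]. Speed limits (rad/s): [2.22, 2.22, 2.57, 3.14, 3.14, 3.14].

INTERFACE

Orientations are given as [roll, pitch, yaw] about the fixed x, y, z axes, in that order (R = Rz(yaw) Ry(pitch) Rx(roll)).
In Python, from cell import manip gives the robot as it stands.
- The arm moves only by the shell command python3 -m handwheel 'ROWS' [OPENING] [FORCE]. ROWS is JSON, a list of rows, each a list of 2 entries, a list of its own where there are three numbers: the shift along the tool's x, y, z in mm, then the turn about the tool's x in rad. In form: [[[x, y, z], spin], ...]. A call has exactly 10 rows; each row shifts and turns the commanded pose from where the row before left it, along the tool's axes as they then stand; what a row does not reach is not made up. A row lasts 1/8 s, in which the tool goes at most 62.5 mm and 10.7 degrees, less where a joint would pass 70% of its speed; a pose out of reach is approached as far as the arm can. A call with a gripper value outside its range is refused whole. OPENING is the closure in counts, from 0 (fully open) to 255 (shut), set as the call begins (- or left out, the last holds). The fingers move at their own pace and stop on an object; FORCE is the grip in N (left out, the last holds). Time passes only in rows, so rows that do not move let the fingers close, or fill a call up. It gives the time, the measured TCP pose, the force and the opening at its end, in the units of the state.
- manip.read_state(): the state, without advancing time (a new reading comes with each control period).
- manip.camera(name): name is "scene" or "top" or "wrist"; returns a dict with "pixels" (400x640x3 uint8, red, green, blue), "z_map" (400x640 float32, mm along the optical axis (not along the pixel's ray), 0 where there is no reading), "mtx" (3x3 intrinsics, pixels), "xyz" and "orientation" of the camera in the world. Camera axes: x right, y up, looking along -z (the intrinsics and any distortion apply to the point x, -y, -z); pixel columns grow to the right and rows downward; lengths in mm; the calibration is good to about 2 mm. A picture is of the moment at which its call begins.
- manip.sign_off(): hands the job in, once; it reports no verdict.
Trained networks look in the newest picture that a camera, given by its name, has taken for a name from the list of things; names that differ only in an ending like _2 or _b are one class to them, and where a whole thing is asked for, a point or a joint stands for the part that bears it (a point fixed in the world has none). Each returns a list of dicts, best first, with "confidence" (0 to 1); they miss things now and then, are a little off and sometimes report something else, mostly with a low value. They report only what shows in the picture. A call takes as long as a camera call.
- manip.cut_out(target, camera): "region" (400x640 bool, what is visible of it) and "centre" ([column, row] in pixels, amid what is visible of it).
The state is a dict: "clock": time; "joints": joint angles; "qd": joint speeds; "effort": joint torques, N m; "eef_pos": TCP position; "eef_rot": TCP orientation; "wrist_force": force on the tool from outside, world axes, zero at the start; "moment": the same for the moment, N m; "finger_gap": finger opening in mm.
Only numpy, scipy, OpenCV 4.12 (cv2) and the standard library are available. Lean on these libraries where they do the work, as an engineer would, in place of code of your own. Each camera call takes 0.05 s, during which the arm holds its last target. There are 200 camera calls.

## Working session

There is one attempt and no reset: what is moved stays moved. The work goes in short steps, Python scripts to look and compute and a shell command to move; the robot and the scene stay as the last step left them, time stands still between calls to the robot, and variables do not carry over. Pictures are saved under pics/ and viewed, about 8 in all and at most 12, crops included, and the job is handed in when it is done.

```bash
ls; mkdir -p pics; cat > h.py <<'E'
import numpy as np, cv2
from cell import manip
from scipy.spatial.transform import Rotation as R
def rot(o):
    o=np.array(o,float)
    return o if o.shape==(3,3) else (R.from_quat(o) if o.size==4 else R.from_euler('xyz',o)).as_matrix()
def pts(c,mask):
    v,u=np.nonzero(mask&(c['z_map']>0)); z=c['z_map'][v,u]; K=c['mtx']
    p=np.c_[(u-K[0][2])/K[0][0]*z,-(v-K[1][2])/K[1][1]*z,-z]
    return p@rot(c['orientation']).T+np.array(c['xyz'])
def save(c,n): cv2.imwrite('pics/'+n,cv2.cvtColor(c['pixels'],cv2.COLOR_RGB2BGR))
E
python3 - <<'E'
from h import *
print(manip.read_state())
for n in ["top","scene"]:
    c=manip.camera(n); save(c,n+'1.png'); print(n,c['xyz'],c['orientation'],[k for k in c])
    for t in ["yellow_bar_center","blue_bar_center","yellow_holder_seat","yellow_holder_clip_a","blue_holder_seat","yellow_bar_end_a"]:
        for d in manip.cut_out(t,n)[:3]:
            p=pts(c,d['region']); print(t,round(d['confidence'],2),d['centre'],d['region'].sum(),np.median(p,0).round(),p.min(0).round(),p.max(0).round())
E
```

```text
pics
{'clock': 0.0, 'joints': array([-1.26359131e+00,  3.00432535e-01,  1.52159446e+00, -1.04786034e-05,
        1.32070322e+00, -6.65697915e-02]), 'qd': array([-9.08158042e-04,  6.48147942e-04,  1.81694738e-05,  5.48143508e-04,
        6.13502349e-04, -5.98394766e-04]), 'effort': array([ 6.81593501e-04, -5.31808984e+01, -3.52738309e+01,  7.09606684e-02,
        2.44831044e-02, -7.99577151e-05]), 'eef_pos': array([ 200.75518035, -511.77633563,  215.9018198 ]), 'eef_rot': array([-1.62844409,  1.56965872,  1.88692596]), 'wrist_force': array([-0.0878188 ,  0.37328081, -0.48409404]), 'moment': array([ 0.04444307,  0.0011735 , -0.0451709 ]), 'finger_gap': 93.98738254421896}
top [ 376.71105361  -22.10599012 1044.18879363] [ 0.16569381  0.0021592  -1.55185144] ['pixels', 'z_map', 'mtx', 'xyz', 'orientation']
yellow_bar_center 0.66 [325.7, 195.5] 983 [546. -17.  38.] [460. -69.  -0.] [635.  37.  53.]
yellow_bar_center 0.23 [439.4, 179.2] 2240 [ 585. -282.   15.] [ 530. -356.   -1.] [ 651. -197.   95.]
blue_bar_center 0.95 [205.9, 210.9] 1094 [500. 244.  64.] [447. 157.   4.] [554. 330.  87.]
[... 408 characters left out ...]
7756254  933.57701291  772.92280526] [1.00424854 0.01933455 2.61641692] ['pixels', 'z_map', 'mtx', 'xyz', 'orientation']
yellow_bar_center 0.57 [316.8, 226.9] 922 [551.  -6.  32.] [435. -95.  -2.] [637.  42.  50.]
blue_bar_center 0.66 [394.8, 270.8] 1111 [505. 257.  61.] [426.  85.  -0.] [564. 335.  90.]
yellow_holder_seat 0.73 [261.6, 182.8] 1460 [ 591. -275.   21.] [ 477. -450.   -3.] [ 648. -193.   90.]
yellow_holder_clip_a 0.57 [260.2, 183.7] 1344 [ 593. -273.   25.] [ 527. -450.   -3.] [ 646. -193.   90.]
blue_holder_seat 0.93 [389.3, 280.5] 1991 [513. 257.  15.] [376.  85.  -3.] [568. 331.  92.]
yellow_bar_end_a 0.57 [317.5, 227.0] 836 [552.  -8.  32.] [469. -77.  -1.] [637.  39.  50.]
```

```bash
python3 - <<'E'
from h import *
c=manip.camera("top")
im=cv2.cvtColor(c['pixels'],cv2.COLOR_RGB2BGR)[100:280,140:520]; cv2.imwrite('pics/top2.png',cv2.resize(im,None,fx=2.1,fy=2.1,interpolation=cv2.INTER_CUBIC))
def rect(p,n): 
    (cx,cy),s,a=cv2.minAreaRect(p[:,:2].astype(np.float32)); m=p[:,:2].mean(0); w,v=np.linalg.eigh(np.cov((p[:,:2]-m).T)); print(n,len(p),'rect',round(cx,1),round(cy,1),np.round(s,1),round(a,1),'mean',m.round(1),'z',np.percentile(p[:,2],[5,50,95]).round(1),'axisdeg',np.degrees(np.arctan2(v[1,1],v[0,1])).round(1))
p=pts(c,manip.cut_out("yellow_bar_center","top")[0]['region'])
rect(p[p[:,2]>8],'bar'); rect(p[p[:,2]>30],'bar30')
p=pts(c,manip.cut_out("yellow_holder_seat","top")[0]['region'])
t=p[p[:,2]>80]; rect(t,'tops'); b=p[(p[:,2]>8)&(p[:,2]<20)]; rect(b,'base')
km=cv2.kmeans(t[:,:2].astype(np.float32),2,None,(3,50,.1),5,2)
print(km[2]); [rect(t[km[1].ravel()==i],i) for i in (0,1)]
E
```

```text
bar 1030 rect 548.1 -17.1 [ 52.3 172.4] 68.5 mean [547.8 -17.8] z [26.2 37.3 47.3] axisdeg 158.5
bar30 912 rect 547.9 -17.7 [ 47.7 172.4] 68.3 mean [547.5 -17.4] z [31.4 37.9 47.7] axisdeg 158.6
tops 149 rect 586.9 -278.7 [ 52.  131.5] 17.9 mean [ 588.3 -276.8] z [80.8 86.8 91.2] axisdeg 108.4
base 1510 rect 586.9 -279.1 [ 79.9 150.3] 17.9 mean [ 585.4 -279.3] z [10.3 13.4 16.8] axisdeg 107.6
[[ 606.8087  -332.54175]
 [ 570.5819  -223.18442]]
0 73 rect 604.7 -333.8 [51.9 15.6] 18.1 mean [ 606.8 -332.5] z [81.5 86.8 91.2] axisdeg -162.7
1 76 rect 569.1 -223.7 [52.  15.6] 18.2 mean [ 570.6 -223.2] z [80.6 87.  91. ] axisdeg -161.6
```

View pics/top2.png

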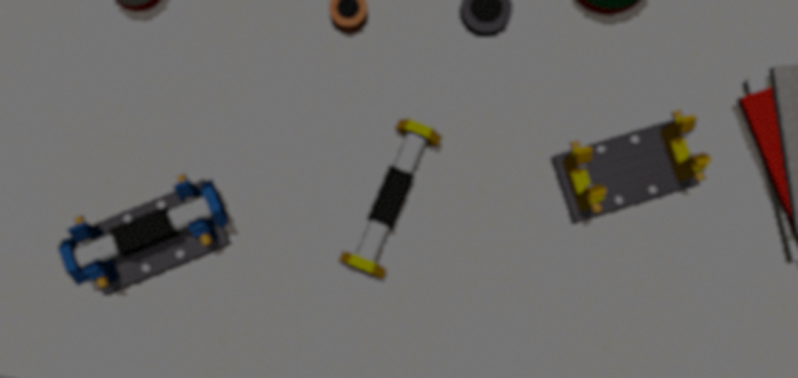

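```bash
cat >> h.py <<'E'
def to(target, axisdeg):
    """tool-frame shift to a world target for the TCP, now; and spin to put jaws across axis"""
    s=manip.read_state(); M=rot(s['eef_rot']); d=np.array(target)-s['eef_pos']
    jaw=np.degrees(np.arctan2(M[1,1],M[0,1])); want=axisdeg+90
    dy=(want-jaw+90)%180-90
    print('t',s['clock'],'tcp',s['eef_pos'].round(1),'F',s['wrist_force'].round(1),'gap',round(s['finger_gap'],1),'j6',s['joints'][5].round(2))
    print('tool axes',M.round(3).tolist()); print('shift tool',(M.T@d).round(1),'spin(rad, about tool x) before/after same axis',round(-np.radians(dy),3),'or',round(-np.radians(dy-180*np.sign(dy)),3))
E
python3 -c "
from h import *
to([548,-17.4,140],158.6)"
```

```text
t 0.85 tcp [ 200.8 -512.   216.4] F [ 0.2  0.1 -0.2] gap 94.0 j6 -0.07
tool axes [[-0.0, 0.365, -0.931], [0.0, -0.931, -0.365], [-1.0, -0.0, -0.0]]
shift tool [  76.5 -333.7 -503.8] spin(rad, about tool x) before/after same axis 0.747 or -2.394
```

```bash
python3 -m handwheel '[[[0,-33.4,-50.4],0],[[0,-33.4,-50.4],0],[[0,-33.4,-50.4],0],[[0,-33.4,-50.4],0],[[0,-33.4,-50.4],0],[[0,-33.4,-50.4],0],[[0,-33.4,-50.4],0],[[0,-33.4,-50.4],0],[[0,-33.4,-50.4],0],[[0,-33.4,-50.4],0]]' 0 && python3 -m handwheel '[[[4,0,0],-0.18],[[4,0,0],-0.18],[[4,0,0],-0.18],[[4,0,0],-0.18],[[4,0,0],-0.18],[[4,0,0],-0.18],[[4,0,0],-0.18],[[4,0,0],-0.18],[[4,0,0],-0.18],[[4,0,0],-0.18]]'; python3 -c "
from h import *
to([548,-17.4,140],158.6)"
```

```text
clock: 2.1
eef_pos: [549.0, -15.1, 216.6]
eef_rot: [2.573, 1.57, -0.195]
wrist_force: [0.0, -0.3, 0.6]
finger_gap: 93.9
clock: 3.35
eef_pos: [548.1, -17.0, 176.3]
eef_rot: [2.028, 1.571, 1.066]
wrist_force: [-0.1, 0.7, -0.4]
finger_gap: 94.4
t 3.35 tcp [548.1 -17.  176.3] F [-0.1  0.7 -0.4] gap 94.4 j6 -0.71
tool axes [[0.0, 0.82, 0.572], [0.0, 0.572, -0.82], [-1.0, 0.0, -0.0]]
shift tool [36.3 -0.3  0.2] spin(rad, about tool x) before/after same axis -0.588 or 2.553
```

Finish the spin, then refine with the wrist camera.

```bash
python3 -m handwheel '[[[0,0,0],-0.15],[[0,0,0],-0.15],[[0,0,0],-0.15],[[0,0,0],-0.14],[[0,0,0],0],[[0,0,0],0],[[0,0,0],0],[[0,0,0],0],[[0,0,0],0],[[0,0,0],0]]'; python3 - <<'E'
from h import *
c=manip.camera("wrist"); save(c,'w1.png'); print(c['xyz'])
for d in manip.cut_out("yellow_bar_center","wrist")[:2]:
    m=d['region']; p=pts(c,m); p=p[(p[:,2]>6)&(p[:,2]<60)]
    r=cv2.minAreaRect(p[:,:2].astype(np.float32)); print(d['confidence'],d['centre'],m.sum(),r,p[:,:2].mean(0))
    q=p[p[:,2]>28]; w,v=np.linalg.eigh(np.cov(q[:,:2].T)); print(np.degrees(np.arctan2(v[1,1],v[0,1])),q.mean(0),np.percentile(p[:,2],[5,50,99]))
to([548,-17.4,15],158.6)
E
```

```text
clock: 4.6
eef_pos: [548.1, -17.0, 176.4]
eef_rot: [-2.786, 1.571, 3.119]
wrist_force: [-0.8, 0.2, 0.4]
finger_gap: 94.0
[481.89722006   9.08587387 344.44062706]
0.97 [316.8, 192.5] 4455 ((549.6644287109375, -16.583911895751953), (52.46918869018555, 172.5042724609375), 68.50804901123047) [547.84293833 -16.14759422]
158.51765509477707 [546.04321386 -15.52879527  37.06603733] [26.168992   36.76240153 46.76988437]
t 4.7 tcp [548.1 -17.  176.4] F [ 0.9 -0.3 -0.7] gap 94.2 j6 -1.29
tool axes [[-0.0, 0.369, 0.929], [0.0, 0.929, -0.369], [-1.0, 0.0, -0.0]]
shift tool [ 1.614e+02 -4.000e-01  1.000e-01] spin(rad, about tool x) before/after same axis -0.004 or 3.137
```

View pics/w1.png

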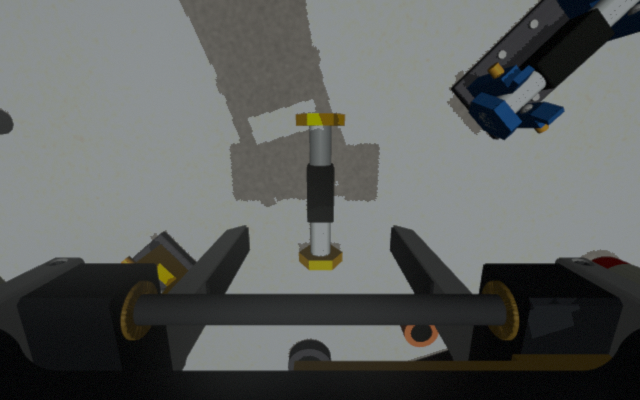

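The wrist view shows the bar upright at column 320 (ends at rows 120 and 258), centred between the fingers and aligned with them. Next I descend and grip.

```bash
python3 -m handwheel '[[[20,0,0],0],[[20,0,0],0],[[20,0,0],0],[[20,0,0],0],[[20,0,0],0],[[20,0,0],0],[[20,0,0],0],[[10,0,0],0],[[10,0,0],0],[[0,0,0],0]]' && python3 -m handwheel '[[[0,0,0],0],[[0,0,0],0],[[0,0,0],0],[[0,0,0],0],[[0,0,0],0],[[0,0,0],0],[[0,0,0],0],[[0,0,0],0],[[0,0,0],0],[[0,0,0],0]]' 255 45
```

```text
clock: 5.95
eef_pos: [547.9, -17.0, 16.1]
eef_rot: [-2.86, 1.57, 3.046]
wrist_force: [0.2, -0.7, 0.2]
finger_gap: 94.0
clock: 7.2
eef_pos: [548.1, -17.0, 16.5]
eef_rot: [1.082, 1.571, 0.704]
wrist_force: [0.2, 1.1, 0.2]
finger_gap: 29.7
```

```bash
python3 -m handwheel '[[[-10,0,0],0],[[-20,0,0],0],[[-30,0,0],0],[[-30,0,0],0],[[-30,0,0],0],[[-30,0,0],0],[[-20,0,0],0],[[0,0,0],0],[[0,0,0],0],[[0,0,0],0]]'; python3 -c "
from h import *
to([587,-279,186],107.8)"
```

```text
clock: 8.45
eef_pos: [547.7, -17.0, 185.4]
eef_rot: [-2.844, 1.569, 3.061]
wrist_force: [0.2, 0.1, -3.6]
finger_gap: 29.5
t 8.45 tcp [547.7 -17.  185.4] F [ 0.2  0.1 -3.6] gap 29.5 j6 -1.29
tool axes [[-0.002, 0.369, 0.929], [0.0, 0.929, -0.369], [-1.0, -0.001, -0.002]]
shift tool [  -0.7 -229.   133.2] spin(rad, about tool x) before/after same axis 0.882 or -2.259
```

```bash
python3 -m handwheel '[[[0,-20,12],0],[[0,-30,17],0],[[0,-35,20],0],[[0,-35,20],0],[[0,-35,20],0],[[0,-35,20],0],[[0,-25,15],0],[[0,-14,9.2],0],[[0,0,0],0.1],[[0,0,0],0.1]]' && python3 -m handwheel '[[[0,0,0],0.1],[[0,0,0],0.1],[[0,0,0],0.1],[[0,0,0],0.1],[[0,0,0],0.1],[[0,0,0],0.1],[[0,0,0],0.08],[[0,0,0],0],[[0,0,0],0],[[0,0,0],0]]'; python3 - <<'E'
from h import *
def rect(p,n):
    (cx,cy),s,a=cv2.minAreaRect(p[:,:2].astype(np.float32)); print(n,len(p),'rect',round(cx,1),round(cy,1),np.round(s,1),round(a,1),'z',np.percentile(p[:,2],[5,50,95]).round(1))
for n in ("wrist","top"):
    c=manip.camera(n); save(c,n+'3.png')
    for t in ("yellow_holder_seat","yellow_bar_center"):
      for d in manip.cut_out(t,n)[:2]:
        p=pts(c,d['region']); print(n,t,d['confidence'],d['centre'],np.percentile(p,[5,50,95],axis=0).round().tolist())
        if 'bar' in t: rect(p[(p[:,2]>165)&(p[:,2]<225)],'bar')
        else: rect(p[(p[:,2]>80)&(p[:,2]<95)],'tops'); rect(p[(p[:,2]>7)&(p[:,2]<20)],'base')
to([587,-279,186],107.8)
E
```

```text
clock: 9.7
eef_pos: [587.4, -278.7, 185.8]
eef_rot: [3.097, 1.57, 2.516]
wrist_force: [-0.1, 0.2, -4.2]
finger_gap: 29.6
clock: 10.95
eef_pos: [587.4, -278.9, 186.4]
eef_rot: [-2.606, 1.571, 2.421]
wrist_force: [0.2, -0.5, -4.5]
finger_gap: 30.1
wrist yellow_holder_seat 0.94 [341.0, 162.0] [[536.0, -303.0, 10.0], [590.0, -249.0, 12.0], [628.0, -208.0, 88.0]]
tops 250 rect 570.4 -224.5 [52.5 16. ] 18.2 z [85.2 87.2 89.1]
base 1503 rect 584.1 -265.6 [ 80.  119.5] 18.1 z [10.3 11.7 13.9]
wrist yellow_bar_center 0.9 [319.6, 208.5] [[553.0, -345.0, 193.0], [580.0, -253.0, 206.0], [614.0, -199.0, 216.0]]
bar 13074 rect 587.1 -276.3 [ 53.  165.1] 18.2 z [194.3 206.5 215.8]
top yellow_holder_seat 0.92 [418.0, 186.9] [[535.0, -267.0, 11.0], [566.0, -221.0, 28.0], [597.0, -204.0, 91.0]]
tops 39 rect 568.7 -224.2 [51.3 15.5] 17.7 z [80.9 87.8 90.9]
base 257 rect 576.1 -243.9 [78.8 76. ] 18.9 z [10.3 13.2 16.7]
top yellow_bar_center 0.85 [428.1, 172.2] [[541.0, -236.0, 177.0], [565.0, -206.0, 205.0], [582.0, -193.0, 218.0]]
bar 440 rect 561.1 -216.4 [53.2 49.6] 89.7 z [182.1 205.2 218.1]
t 11.25 tcp [ 587.4 -279.   186.4] F [ 0.2 -0.6 -2.9] gap 29.9 j6 -0.81
tool axes [[-0.0, 0.951, 0.308], [0.0, 0.308, -0.951], [-1.0, -0.0, -0.0]]
shift tool [ 0.4 -0.4 -0.1] spin(rad, about tool x) before/after same axis 0.003 or -3.139
```

View pics/wrist3.png

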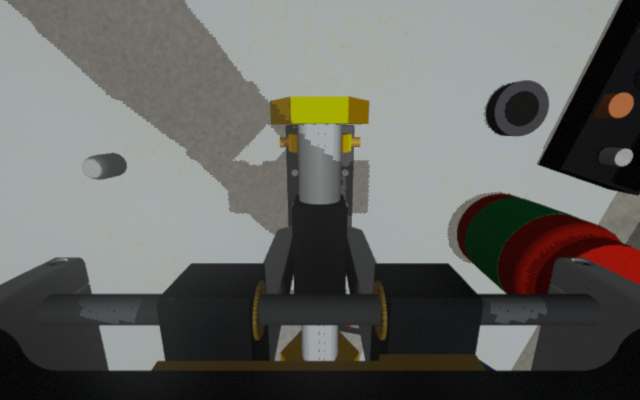

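The wrist view shows the bar's rod at columns 300–340, centred over the far post at columns 285–358 (midpoint about 321). The measured cross and endwise offsets are both under 1 mm, so I lower it to just above the balls.

```bash
python3 -m handwheel '[[[15,0,0],0],[[20,0,0],0],[[20,0,0],0],[[20,0,0],0],[[15,0,0],0],[[10,0,0],0],[[7,0,0],0],[[5,0,0],0],[[0,0,0],0],[[0,0,0],0]]'
```

```text
clock: 12.5
eef_pos: [587.6, -279.1, 74.9]
eef_rot: [0.763, 1.57, -0.495]
wrist_force: [0.6, 0.2, -3.6]
finger_gap: 29.5
```

```bash
python3 -m handwheel '[[[2,0,0],0],[[2,0,0],0],[[2,0,0],0],[[2,0,0],0],[[2,0,0],0],[[0,0,0],0],[[0,0,0],0],[[0,0,0],0],[[0,0,0],0],[[0,0,0],0]]'
```

```text
clock: 13.75
eef_pos: [587.4, -279.0, 64.5]
eef_rot: [1.48, 1.571, 0.222]
wrist_force: [-0.3, -1.3, -4.1]
finger_gap: 29.5
```

```bash
python3 -m handwheel '[[[2,0,0],0],[[2,0,0],0],[[2,0,0],0],[[2,0,0],0],[[2,0,0],0],[[2,0,0],0],[[2,0,0],0],[[2,0,0],0],[[1,0,0],0],[[0,0,0],0]]'
```

```text
clock: 15.0
eef_pos: [586.8, -278.5, 45.9]
eef_rot: [-2.465, 1.568, 2.561]
wrist_force: [3.7, 0.8, -18.0]
finger_gap: 29.8
```

```bash
python3 -m handwheel '[[[1,0,0],0],[[1,0,0],0],[[1,0,0],0],[[0.5,0,0],0],[[0.5,0,0],0],[[0,0,0],0],[[0,0,0],0],[[0,0,0],0],[[0,0,0],0],[[0,0,0],0]]'
```

```text
clock: 16.25
eef_pos: [587.5, -279.1, 43.6]
eef_rot: [0.641, 1.571, -0.617]
wrist_force: [3.4, 0.3, -4.8]
finger_gap: 29.8
```

```bash
python3 -m handwheel '[[[0.5,0,0],0],[[0.5,0,0],0],[[0,0,0],0],[[0,0,0],0],[[0,0,0],0],[[0,0,0],0],[[0,0,0],0],[[0,0,0],0],[[0,0,0],0],[[0,0,0],0]]'; python3 - <<'E'
from h import *
c=manip.camera("scene"); im=cv2.cvtColor(c['pixels'],cv2.COLOR_RGB2BGR)[120:240,190:340]; cv2.imwrite('pics/s4.png',cv2.resize(im,None,fx=5,fy=5,interpolation=cv2.INTER_CUBIC))
print(manip.read_state()['wrist_force'],manip.read_state()['moment'])
E
```

```text
clock: 17.5
eef_pos: [587.5, -279.1, 43.4]
eef_rot: [0.571, 1.57, -0.687]
wrist_force: [-2.0, 2.1, 5.7]
finger_gap: 29.7
[-2.18433879  3.65630416  6.90230872] [0.55576376 0.26143361 0.02397404]
```

View pics/s4.png

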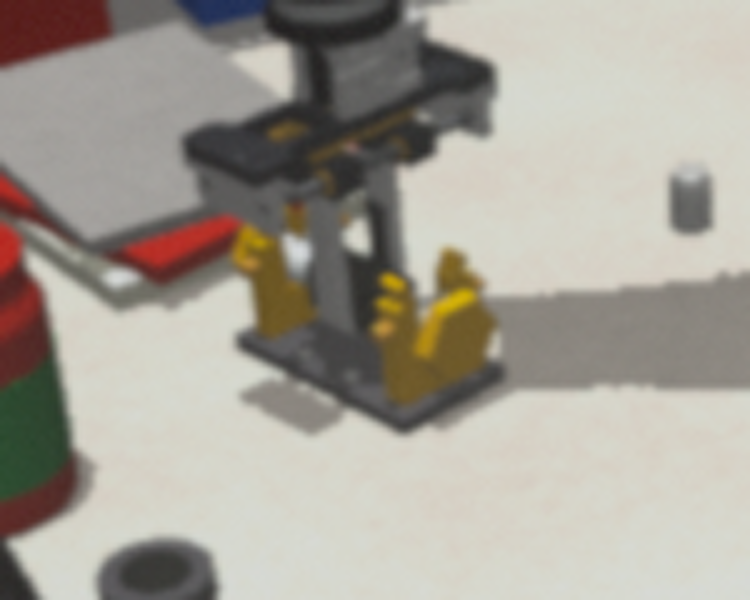

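The near hexagon (460,335) sits low in its post, and the force has turned to an upward push, so the bar is on the slot floor. I'll press slightly more, release and back off.

```bash
python3 -m handwheel '[[[0.5,0,0],0],[[0.5,0,0],0],[[0,0,0],0],[[0,0,0],0],[[0,0,0],0],[[0,0,0],0],[[0,0,0],0],[[0,0,0],0],[[0,0,0],0],[[0,0,0],0]]' && python3 -m handwheel '[[[0,0,0],0],[[0,0,0],0],[[0,0,0],0],[[0,0,0],0],[[0,0,0],0],[[0,0,0],0],[[0,0,0],0],[[0,0,0],0],[[0,0,0],0],[[0,0,0],0]]' 0 && python3 -m handwheel '[[[-10,0,0],0],[[-20,0,0],0],[[-20,0,0],0],[[-20,0,0],0],[[-20,0,0],0],[[-20,0,0],0],[[-20,0,0],0],[[-10,0,0],0],[[0,0,0],0],[[0,0,0],0]]'; python3 - <<'E'
from h import *
c=manip.camera("wrist"); save(c,'w5.png')
h=np.array([587.2,-279]);w=np.array([-.307,.952])
for d in manip.cut_out("yellow_bar_center","wrist")[:1]:
    p=pts(c,d['region']); a=(p[:,:2]-h)@w; x=(p[:,:2]-h)@np.array([.952,.307])
    print(d['confidence'],'along',np.percentile(a,[0.5,99.5]))
    for lo,hi in ((-87,-74),(-50,-34),(-30,30),(34,48),(74,87)):
        m=(a>lo)&(a<hi)&(abs(x)<6); print(lo,hi,m.sum(),np.median(p[m,2]) if m.any() else None, (x[(a>lo)&(a<hi)].min(),x[(a>lo)&(a<hi)].max()) if m.any() else '')
E
```

```text
clock: 18.8
eef_pos: [587.5, -279.1, 43.3]
eef_rot: [0.577, 1.57, -0.681]
wrist_force: [-6.5, 5.4, 14.1]
finger_gap: 29.9
clock: 20.05
eef_pos: [587.4, -279.0, 41.5]
eef_rot: [3.04, 1.571, 1.782]
wrist_force: [-0.2, 0.5, -0.7]
finger_gap: 94.1
clock: 21.3
eef_pos: [587.1, -278.9, 180.6]
eef_rot: [-2.383, 1.57, 2.642]
wrist_force: [0.1, 0.2, -1.4]
finger_gap: 93.7
0.82 along [-86.57167567  84.78484418]
-87 -74 178 72.27628838948667 (np.float64(-22.41159166898386), np.float64(24.910194477328467))
-50 -34 153 61.183567208270915 (np.float64(-9.771471281477151), np.float64(12.148998109493435))
-30 30 650 64.78048515956522 (np.float64(-13.423336483348713), np.float64(16.51494750225111))
34 48 165 61.16057195004919 (np.float64(-10.302696324251638), np.float64(12.308805245259386))
74 87 169 72.65974839836196 (np.float64(-25.12499177456368), np.float64(27.225388426992694))
```

View pics/w5.png

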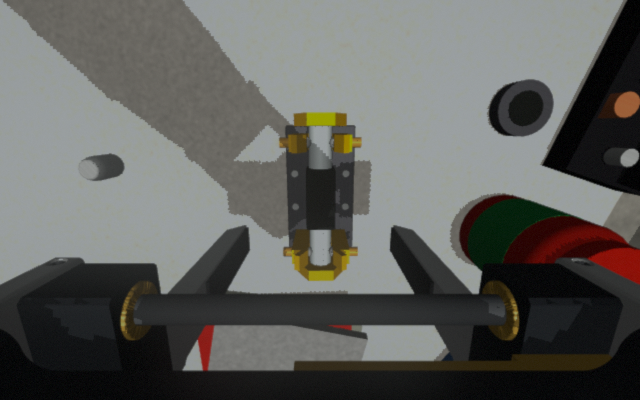

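The wrist view shows the bar seated in both posts (hexagons near rows 118 and 272). The rod top is about 61 mm up on both sides and the grip top about 65 mm, matching a centre 50 mm up, and the gripper is clear.

```bash
python3 - <<'E'
from h import *
c=manip.camera("scene")
for d in manip.cut_out("blue_bar_center","scene")[:1]: print(d['confidence'],d['centre'],np.median(pts(c,d['region']),0).round())
print(manip.sign_off())
E
```

```text
0.57 [395.0, 269.9] [507. 256.  62.]
the job is handed in; nothing more can be done
None
```

The yellow bar is back in its yellow holder with both ends fully home, and I handed the job in at about 21 s. I gripped it by its rubber grip, laid it across the two clips, pressed it past the balls, then let go and backed off 140 mm above it.

- **Seating:** the last depth check put the rod top about 61 mm up on both sides (62 mm expected) and the grip top at about 65 mm. That means it is level and on the slot floor. Endwise it is within about 1 mm of centre.
- **Pressing force:** the largest wrist-force reading at the end of any call was about 18 N. That was a downward pull on the gripper late in the press, probably the balls snapping the bar down. The final press against the slot floor read about 14 N upward.
- **Blue bar:** it was not touched, and its measured position matches the start within about 2 mm.

No check failed or disagreed. The judge's verdict is not reported.

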